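Clamp a card pack in the bench press: touch plus a quarter turn

TASK

A wrapped pack of cards is standing in the green bench press while its wrapper glue sets. Turn the knob on top clockwise until the press's black foot just touches the pack, then give it a quarter turn more and let go. Leave all three packs of cards standing where they are.

Things in the scene. Friction and masses are not known exactly. Their poses are not given: they have to be found in the camera images.
- press_axis (a point): Green bench screw press, bolted down at a random place and angle: point on the bench top (z = 0) below its screw axis. Its x axis points back to the column (30 x 44 mm, 144 mm high, 83 mm behind the axis). A U-shaped foot frame opens to the front; one pack stands in it on the bench, under the screw. A fixed dial plate 147 mm up, 80 mm across, has a tick every 45 deg, long ones every quarter turn.
- knob_grip (a point): Centre of the T-bar knob on top of the press, 174 mm above the bench; it turns but does not rise or sink. Black bar 60 mm long, 16 mm wide, 28 mm high (13 mm below to 15 mm above this point) on a 26 mm round neck 13 mm high. The bar lies along this point's x axis; a white line on top marks the -x end. Grip it from above across its 16 mm; nothing near stands higher.
- knob (a joint): Turn of the knob in rad from its fully raised stop (0 to 7.6); grows clockwise seen from above, which lowers the press: 24 mm per full turn. Turns with about 0.1 N m of friction and stays where it is left.
- foot_face (a point): Centre of the flat underside of the black rubber foot, 34 mm across, that comes down on the pack. It is 78 mm above the bench when the knob is at 0 and sinks by 24 mm per turn until it touches.
- foot (a joint): How far the sprung foot is pushed up towards the yellow collar (36 mm wide) above it, in m. 0 while it hangs free (14 mm of bright stem show between them); once on the pack it grows 24 mm per turn of the knob (quarter turn 0.006: 8 mm of stem show), at most 0.012. The spring takes 6 N at first touch, 0.8 N more per mm, so the knob then gets a little stiffer.
- pack_tall_center (a point): Centre, half-way up, of a loose wrapped pack of cards, plain white, 71 x 53 x 70 mm (x, y, height), 0.11 kg, standing on the bench. Of the three packs any one may be the one under the press; the other two stand on the bench to the left.
- pack_mid_center (a point): Centre, half-way up, of a loose wrapped pack of cards, plain white, 71 x 53 x 66 mm (x, y, height), 0.11 kg, standing on the bench. Of the three packs any one may be the one under the press; the other two stand on the bench to the left.
- pack_low_center (a point): Centre, half-way up, of a loose wrapped pack of cards, white with a brown band, 71 x 53 x 62 mm (x, y, height), 0.11 kg, standing on the bench. Of the three packs any one may be the one under the press; the other two stand on the bench to the left.

How it is judged:
At the end, for the whole second after the job is handed in: The foot stands on the pack with the knob a quarter turn past first touch, within about 37 degrees either way (foot pushed up by 3.5 to 8.5 mm), the knob released and at rest (value of joint foot between 0.0035 and 0.0085 m and velocity of joint knob between -0.05 and 0.05 rad/s).
It fails at once if the plain white pack of 70 mm height is shifted by more than 12 mm or tipped (distance of pack_tall_center from where it was at the start of the episode above 0.012 m or angle between pack_tall_center's own z axis and vertical above 0.2 rad).
It fails at once if the plain white pack of 66 mm height is shifted by more than 12 mm or tipped (distance of pack_mid_center from where it was at the start of the episode above 0.012 m or angle between pack_mid_center's own z axis and vertical above 0.2 rad).
It fails at once if the white with a brown band pack of 62 mm height is shifted by more than 12 mm or tipped (distance of pack_low_center from where it was at the start of the episode above 0.012 m or angle between pack_low_center's own z axis and vertical above 0.2 rad).
It also fails if it takes over 72 s, if anything falls off the work surface, if the arm or the gripper's body presses on something with over 40 N, if the wrist force passes 120 N, or if a joint passes its speed limit or range.

ROBOT

A 7-joint arm with a two-finger parallel gripper is mounted at the origin on a cart in front of the work surface, level with it; the furniture and walls round the work are solid. World frame = base frame: x ahead of the robot, y to its left, z up, the work surface at z = 0. Lengths are in m, angles in rad, forces in N, time in s.
With the tool pointing down it reaches from about 0.4 to 0.875 m from the base axis. Payload 19.3 kg.
Tool frame: the origin (TCP) lies between the finger pads; the fingertips stand 17 mm ahead of it and the grasp point (between the pads) lies 2 mm behind it; z points along the fingers, x is the direction in which the jaws open and shut, and the axes are right-handed (so a half turn about z gives the same grasp; the last joint's range is limited). The gripper opens to 85 mm and grips with 20 to 120 N. Pads are 22 mm wide; open, the fingers measure 114 mm over their backs; the gripper's body (76 mm by 85 mm) begins 54 mm behind the grasp point. The pads swing forward as they close: fully open they stand 13 mm farther back than shut.
Start: joints at [1.241, 0.521, -0.036, 1.599, 0.021, 1.021, -0.113], TCP at [0.161, -0.604, 0.248] pointing down, gripper open.
Joint ranges: [-2.91, 2.91], [-0.3, 2.13], [-1.5, 1.42], [0.17, 2.43], [-1.26, 4.41], [0.16, 1.93], [-2.52, 2.52]. Speed limits (rad/s): [1.89, 1.89, 2.39, 2.39, 3.01, 3.01, 3.01].

INTERFACE

Orientations are given as [roll, pitch, yaw] about the fixed x, y, z axes, in that order (R = Rz(yaw) Ry(pitch) Rx(roll)).
In Python, from workcell import bot gives the robot as it stands. The module is installed in compiled form; this text tells all that it offers.
- The arm moves only by the tool arm_command, never from a script. Its argument "targets" is a list of rows, each a list of 6 numbers: the shift along the tool's x, y, z in mm, then the turn, a rotation vector about the tool's x, y, z in degrees. In form: [[x, y, z, wx, wy, wz], ...]. A call has 1 to 8 rows; each row shifts and turns the pose as measured when the row begins, along the tool's axes as they then stand; what a row does not reach is not made up. A row lasts 1/10 s, in which the tool goes at most 50 mm and 8.59 degrees, less where a joint would pass 70% of its speed; a pose out of reach is approached as far as the arm can. A call is refused whole if a number of a shift passes 50 or a number of a turn 8.59, either way. A call with a gripper value outside its range is refused whole. "grip" is the opening in per cent of the stroke, from 0 (shut) to 100 (fully open), set as the call begins (left out, the last holds). The fingers move at their own pace and stop on an object; "grip_force" is the grip in N (left out, the last holds). Time passes only in rows, so rows that do not move let the fingers close. It gives the time, the measured TCP pose, the force and the opening at its end, in the units of the state.
- bot.observe(): the state, without advancing time (a new reading comes with each control period).
- bot.grab_frame(name): name is "side" or "top"; returns a dict with "color" (480x640x3 uint8, red, green, blue), "depth" (480x640 float32, m along the optical axis (not along the pixel's ray), 0 where there is no reading), "fov_y" (degrees; the focal length in pixels is half the picture's height over the tangent of half this angle, whatever the lens; pixels are square), "cx", "cy" (the principal point, pixels), "R" (3x3) and "t" (3): a world point X has camera coordinates R X + t. Camera axes: x right, y down, z forward; pixel columns grow to the right and rows downward; lengths in m; the calibration is good to about 2 mm. A picture is of the moment at which its call begins.
- bot.job_done(): hands the job in, once; it reports no verdict.
The state is a dict: "clock": time; "qpos": joint angles; "qd": joint speeds; "joint_efforts": joint torques, N m; "position": TCP position; "tool_rot": TCP orientation; "force": force on the tool from outside, world axes, zero at the start; "moment": the same for the moment, N m; "grip_width": finger opening in m.
Only numpy, scipy, OpenCV 4.12 (cv2) and the standard library are available. Lean on these libraries where they do the work, as an engineer would, in place of code of your own. Each camera call takes 0.05 s, during which the arm holds its last target. There are 200 camera calls.

## Working session

There is one attempt and no reset: what is moved stays moved. The work goes in short steps, Python scripts to look and compute and a tool call to move; the robot and the scene stay as the last step left them, time stands still between calls to the robot, and variables do not carry over. Pictures are saved under pics/ and viewed, about 8 in all and at most 12, crops included, and the job is handed in when it is done.

Besides the shell and the picture viewer there is one more tool, called after "Request:" in YAML: its name, and indented under it one key for each argument. arm_command: Moves the arm, as the interface text tells. Its arguments: {"type":"object","properties":{"targets":{"type":"array"},"grip":{"type":"number"},"grip_force":{"type":"number"}},"required":["targets"]}

```bash
mkdir -p pics; cat > h.py <<'E'
import numpy as np, cv2
from workcell import bot
def grab(n):
    f=bot.grab_frame(n); c=f['color']; d=f['depth']
    F=240/np.tan(np.radians(f['fov_y'])/2)
    v,u=np.mgrid[0:480,0:640]
    P=np.stack([(u-f['cx'])/F*d,(v-f['cy'])/F*d,d],-1)
    W=(P-f['t'])@f['R']; W[d==0]=np.nan
    return c,d,W,f,F
def save(c,n,s=1):
    cv2.imwrite('pics/'+n,cv2.resize(c[:,:,::-1],None,fx=s,fy=s,interpolation=cv2.INTER_CUBIC))
E
python3 - <<'E'
from h import *
for n in('side','top'):
    c,d,W,f,F=grab(n); save(c,n+'0.png'); np.savez(n+'0.npz',c=c,W=W)
    print(n,F,f['cx'],f['cy'],-f['R'].T@f['t'],f['R'][2])
print(bot.observe())
E
```

```text
side 437.0006507386908 321.3617339320929 242.46307592508055 [0.1209188  0.88368016 0.47134118] [ 0.48855646 -0.77014462 -0.41010955]
top 517.3255428520066 325.69484829647524 238.33730666424677 [0.48445471 0.23396539 1.03094757] [ 0.036507    0.00484945 -0.99932163]
{'clock': 0.1, 'qpos': array([ 1.24078878,  0.52196157, -0.03631433,  1.5999036 ,  0.02120303,
        1.02109584, -0.11281518]), 'qd': array([ 0.00083738,  0.00043244,  0.00302537, -0.00067995,  0.00041179,
        0.00180233, -0.00043841]), 'joint_efforts': array([ 2.65675269e-03, -9.28504872e+01,  1.98412187e+00, -3.70536447e+01,
        1.82776758e-02,  5.44295472e-03,  1.39216181e-04]), 'position': array([ 0.1604545 , -0.6037827 ,  0.24779594]), 'tool_rot': array([ 3.14151631e+00,  9.80372188e-04, -1.31102561e+00]), 'force': array([ 0.18858569, -0.20815615,  0.20592602]), 'moment': array([-0.02903136, -0.00793368,  0.00412165]), 'grip_width': 0.08540701090856377}
```

View pics/side0.png

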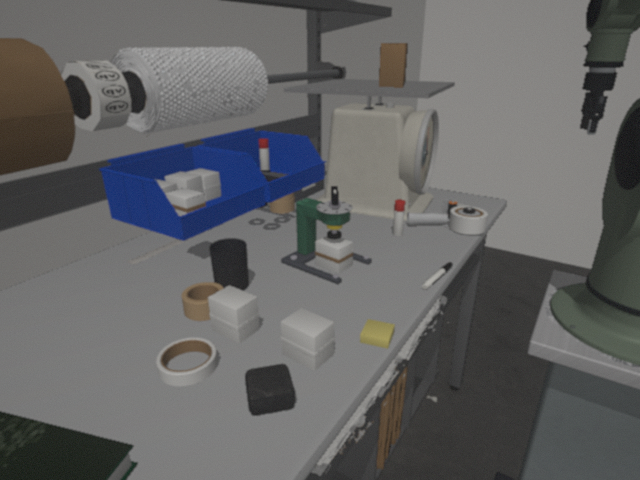

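View pics/top0.png

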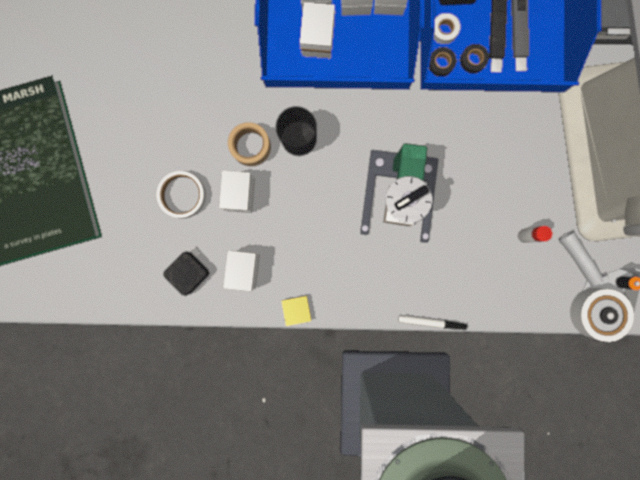

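The side view shows the banded (62 mm) pack in the press near (335,255). The top view shows the knob near (411,196) with the column behind it at (411,160). The two other packs are at (236,190) and (240,270). Next I'll zoom in and measure.

```bash
python3 - <<'E'
from h import *
S=np.load('side0.npz');T=np.load('top0.npz')
a=cv2.resize(S['c'][175:285,270:380],(600,600),interpolation=cv2.INTER_CUBIC)
cv2.imwrite('pics/sidecrop.png',a[:,:,::-1])
b=cv2.resize(T['c'][140:250,355:465],(600,600),interpolation=cv2.INTER_CUBIC)
cv2.imwrite('pics/topcrop.png',b[:,:,::-1])
W=T['W'][130:250,350:470];c=T['c'][130:250,350:470].astype(int)
z=W[...,2]
print(np.histogram(z[z>.02],bins=np.arange(.02,.21,.01)))
m=(z>.181)&(z<.2)
def rect(m):
    p=W[m][:,:2]; r=cv2.minAreaRect((p*1000).astype(np.float32)); print(m.sum(),np.median(W[m][:,2]),p.mean(0),r)
rect(m)
dk=m&(c.sum(-1)<150); rect(dk)
rect((z>.14)&(z<.16))
g=(c[...,1]>c[...,0]*1.4)&(z>.13);rect(g)
rect((z>.003)&(z<.03))
E
```

```text
(array([  26,   46,   34,   47,   81,   10,    8,   12,    9,   10,   22,
         46, 2067,   59,   18,   12,  346,    2]), array([0.02, 0.03, 0.04, 0.05, 0.06, 0.07, 0.08, 0.09, 0.1 , 0.11, 0.12,
       0.13, 0.14, 0.15, 0.16, 0.17, 0.18, 0.19, 0.2 ]))
347 0.1862203599551849 [0.58586599 0.098739  ] ((586.3396606445312, 98.07301330566406), (15.885969161987305, 59.60017395019531), 32.3931770324707)
138 0.18655007539704999 [0.59109628 0.09009787] ((585.7699584960938, 98.50384521484375), (11.843531608581543, 58.28500747680664), 31.377714157104492)
2126 0.14571256805278765 [0.61165361 0.09622182] ((616.1312866210938, 97.81790161132812), (137.4527130126953, 78.11422729492188), 0.6336550116539001)
804 0.1435134725928604 [0.65373181 0.09185209] ((653.305419921875, 90.62613677978516), (44.24943161010742, 57.77542495727539), 83.35411071777344)
2244 0.011008196067200104 [0.62460319 0.09870003] ((623.1633911132812, 73.79983520507812), (238.39218139648438, 237.4609375), 1.046785831451416)
```

View pics/sidecrop.png

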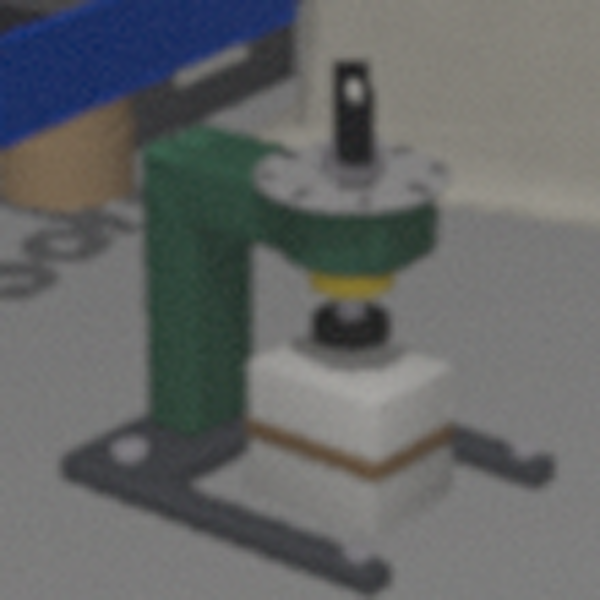

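View pics/topcrop.png

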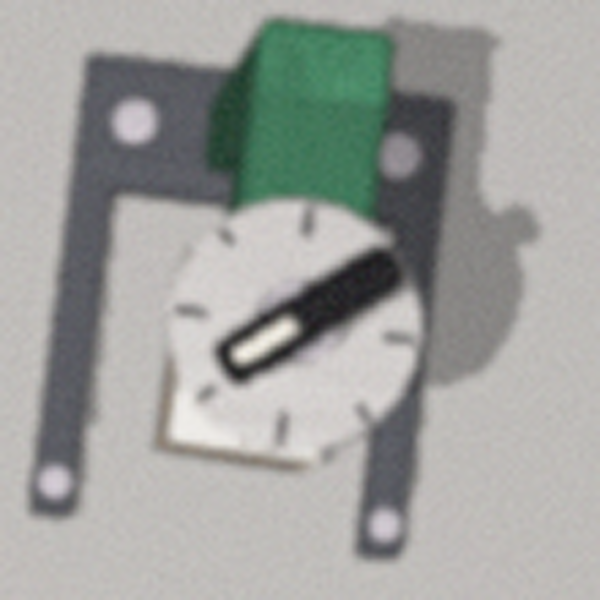

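```bash
python3 - <<'E'
from h import *
c,d,W,f,F=grab('side')
def proj(p):
    q=f['R']@p+f['t']; return np.array([F*q[0]/q[2]+f['cx'],F*q[1]/q[2]+f['cy']])
ax=np.array([.586,.098])
vd=np.array([.1209,.8837])-ax; vd/=np.linalg.norm(vd)
for z in (.062,.066,.070,.074,.078):
    n=np.append(ax+.017*vd,z); print(z,(proj(n)-[270,175])*600/110)
print('collar',[(z,(proj(np.append(ax+.018*vd,z))-[270,175])[1]*600/110) for z in(.085,.09,.095,.1,.105,.11,.115)])
print('dialtop',[(proj(np.append(ax+s*.04*vd,.147))-[270,175])*600/110 for s in(1,-1)],'knob top',(proj(np.append(ax,.189))-[270,175])*600/110)
# pack top
w=W[230:275,310:355]; z=w[...,2]; col=c[230:275,310:355].min(-1)
m=(z>.055)&(z<.075)&(col>130); print(m.sum(),np.median(z[m]), np.histogram(z[m],bins=np.arange(.055,.076,.002)))
# dark rubber foot column profile
for u in (330,333,336):
  print(u,[(v,int(c[v,u].sum()),round(float(W[v,u,2]),3)) for v in range(222,246)])
o=bot.observe();print(o['clock'],o['tool_rot'])
E
```

```text
0.062 [347.06451079 382.39874732]
0.066 [347.14777356 373.57698806]
0.07 [347.23131468 364.72573721]
0.074 [347.31513554 355.84484666]
0.078 [347.39923757 346.93416726]
collar [(0.085, np.float64(332.2370577993918)), (0.09, np.float64(320.98209917190155)), (0.095, np.float64(309.6795670016153)), (0.1, np.float64(298.3291590170511)), (0.105, np.float64(286.93057038053934)), (0.11, np.float64(275.4834936609328)), (0.115, np.float64(263.98761880596663))]
dialtop [array([348.70598046, 208.5260487 ]), array([349.33172826, 142.08779818])] knob top [349.97287692  74.22425383]
258 0.06243004233107811 (array([ 25,  18,  28, 103,  83,   1,   0,   0,   0,   0]), array([0.055, 0.057, 0.059, 0.061, 0.063, 0.065, 0.067, 0.069, 0.071,
       0.073, 0.075]))
330 [(222, 187, 0.121), (223, 192, 0.12), (224, 182, 0.117), (225, 235, 0.114), (226, 278, 0.106), (227, 293, 0.106), (228, 307, 0.102), (229, 301, 0.002), (230, 237, 0.085), (231, 167, 0.086), (232, 115, 0.087), (233, 114, 0.085), (234, 100, 0.086), (235, 124, 0.085), (236, 100, 0.083), (237, 122, 0.079), (238, 188, 0.078), (239, 263, 0.062), (
[... 384 characters left out ...]
36, 117, 0.085), (237, 133, 0.081), (238, 166, 0.078), (239, 239, 0.063), (240, 285, 0.063), (241, 298, 0.063), (242, 345, 0.063), (243, 424, 0.062), (244, 466, 0.063), (245, 484, 0.064)]
336 [(222, 190, 0.123), (223, 172, 0.121), (224, 187, 0.118), (225, 217, 0.115), (226, 263, 0.108), (227, 300, 0.106), (228, 300, 0.102), (229, 291, 0.1), (230, 275, 0.091), (231, 251, 0.089), (232, 233, 0.088), (233, 177, 0.086), (234, 136, 0.085), (235, 120, 0.086), (236, 119, 0.083), (237, 112, 0.08), (238, 167, 0.078), (239, 242, 0.062), (240, 294, 0.064), (241, 298, 0.063), (242, 354, 0.062), (243, 438, 0.062), (244, 473, 0.063), (245, 474, 0.063)]
0.15 [ 3.14152214e+00  8.50881020e-04 -1.31097066e+00]
```

Band and measured top height (62.4 mm) agree: this is the low pack. The foot underside is at about 78 mm, so the knob is near 0. That gives roughly 240° to touch and about 330° in total. Next I'll check the corridor and plan the approach.

```bash
cat >> h.py <<'E'
from scipy.spatial.transform import Rotation as Ro
def plan(p,yaw,n,k=8):
    "print first k of n equal rows from the measured pose to p, tool down at yaw (deg)"
    o=bot.observe(); R=Ro.from_euler('xyz',o['tool_rot']); x=o['position']; G=Ro.from_euler('xyz',[np.pi,0,np.radians(yaw)])
    rv=(R.inv()*G).as_rotvec()
    for i in range(min(k,n)):
        Ri=R*Ro.from_rotvec(rv*i/n)
        print([float(a) for a in np.round(np.r_[Ri.inv().apply((np.array(p)-x)/n*1000),np.degrees(rv/n)],1)],end=',\n')
def st():
    o=bot.observe(); print(o['clock'],o['position'].round(4),np.degrees(o['tool_rot']).round(2),'q',o['qpos'].round(2),'F',o['force'].round(1),'M',o['moment'].round(2),'w',round(o['grip_width'],4))
E
python3 - <<'E'
from h import *
W=np.load('top0.npz')['W'].reshape(-1,3); W=W[~np.isnan(W).any(1)]
a=np.array([.16,-.604]);b=np.array([.586,.098]);u=(b-a)/np.linalg.norm(b-a);L=np.linalg.norm(b-a)
s=(W[:,:2]-a)@u; t=(W[:,:2]-a)@[-u[1],u[0]]
for lo in np.arange(0,.85,.1):
    print(lo,[round(float(W[(s>lo)&(s<lo+.1)&(abs(t)<w)][:,2].max(initial=-1)),3) for w in(.08,.12,.16)])
plan([.586,.098,.27],32,20)
E
```

```text
0.0 [-0.787, -0.785, -0.785]
0.1 [-0.783, -0.783, -0.783]
0.2 [0.005, 0.005, 0.005]
0.30000000000000004 [0.064, 0.064, 0.064]
0.4 [0.056, 0.056, 0.188]
0.5 [0.099, 0.1, 0.1]
0.6000000000000001 [0.006, 0.006, 0.02]
0.7000000000000001 [0.151, 0.151, 0.151]
0.8 [0.191, 0.191, 0.191]
[-28.4, -29.6, -1.1, -0.0, 0.0, -5.4],
[-25.6, -32.1, -1.1, -0.0, 0.0, -5.4],
[-22.5, -34.3, -1.1, -0.0, 0.0, -5.4],
[-19.2, -36.3, -1.1, -0.0, 0.0, -5.4],
[-15.7, -37.9, -1.1, -0.0, 0.0, -5.4],
[-12.1, -39.2, -1.1, -0.0, 0.0, -5.4],
[-8.4, -40.2, -1.1, -0.0, 0.0, -5.4],
[-4.6, -40.8, -1.1, -0.0, 0.0, -5.4],
```

Corridor clear.

Request:
arm_command:
  targets:
    - [-28, -30, -1, 0, 0, -5.4]
    - [-26, -32, -1, 0, 0, -5.4]
    - [-23, -34, -1, 0, 0, -5.4]
    - [-19, -36, -1, 0, 0, -5.4]
    - [-16, -38, -1, 0, 0, -5.4]
    - [-12, -39, -1, 0, 0, -5.4]
    - [-8, -40, -1, 0, 0, -5.4]
    - [-5, -41, -1, 0, 0, -5.4]

```text
clock: 0.95
position: [0.3279, -0.3137, 0.2539]
tool_rot: [3.14, 0.003, -0.537]
force: [1.2, -0.5, -0.7]
grip_width: 0.0855
```

```bash
python3 -c "
from h import *
st();plan([.586,.098,.27],32,14)"
```

```text
0.95 [ 0.3279 -0.3137  0.2539] [179.93   0.18 -30.76] q [ 0.91  0.26 -0.33  2.01  0.11  0.89 -0.02] F [ 1.2 -0.5 -0.7] M [-0.01 -0.1  -0.01] w 0.0855
[0.8, -34.7, -1.2, -0.0, 0.0, -4.5],
[3.5, -34.5, -1.2, -0.0, 0.0, -4.5],
[6.2, -34.1, -1.2, -0.0, 0.0, -4.5],
[8.8, -33.6, -1.2, -0.0, 0.0, -4.5],
[11.4, -32.8, -1.2, -0.0, 0.0, -4.5],
[14.0, -31.8, -1.2, -0.0, 0.0, -4.5],
[16.4, -30.6, -1.2, -0.0, 0.0, -4.5],
[18.7, -29.2, -1.2, -0.0, 0.0, -4.5],
```

Request:
arm_command:
  targets:
    - [1, -35, -1, 0, 0, -4.5]
    - [4, -35, -1, 0, 0, -4.5]
    - [6, -34, -1, 0, 0, -4.5]
    - [9, -34, -1, 0, 0, -4.5]
    - [11, -33, -1, 0, 0, -4.5]
    - [14, -32, -1, 0, 0, -4.5]
    - [16, -31, -1, 0, 0, -4.5]
    - [19, -29, -1, 0, 0, -4.5]

```text
clock: 1.75
position: [0.4766, -0.0633, 0.2623]
tool_rot: [3.141, 0.003, 0.119]
force: [0.6, -1.7, 0.6]
grip_width: 0.0858
```

```bash
python3 -c "
from h import *
st();plan([.586,.098,.26],32,6)"
```

```text
1.75 [ 0.4766 -0.0633  0.2623] [1.7998e+02 1.7000e-01 6.8400e+00] q [ 0.49  0.32 -0.59  1.93  0.22  0.96 -0.09] F [ 0.6 -1.7  0.6] M [-0.   -0.06 -0.02] w 0.0858
[21.3, -24.5, 0.3, -0.0, 0.0, -4.2],
[23.0, -22.9, 0.3, -0.0, 0.0, -4.2],
[24.7, -21.2, 0.3, -0.0, 0.0, -4.2],
[26.1, -19.3, 0.3, -0.0, 0.0, -4.2],
[27.5, -17.3, 0.3, -0.0, 0.0, -4.2],
[28.7, -15.3, 0.4, -0.0, 0.0, -4.2],
```

Request:
arm_command:
  targets:
    - [21, -25, 0, 0, 0, -4.2]
    - [23, -23, 0, 0, 0, -4.2]
    - [25, -21, 0, 0, 0, -4.2]
    - [26, -19, 0, 0, 0, -4.2]
    - [28, -17, 0, 0, 0, -4.2]
    - [29, -15, 0, 0, 0, -4.2]
    - [0, 0, 0, 0, 0, 0]

```text
clock: 2.45
position: [0.5898, 0.1101, 0.2607]
tool_rot: [-3.139, 0.003, 0.584]
force: [-0.5, -0.8, 0.1]
grip_width: 0.0856
```

```bash
python3 -c "
from h import *
st();plan([.586,.098,.22],32,3)
for i in range(1):
  c,d,W,f,F=grab('top');save(c[130:270,340:500],'t1.png',3)
"
```

```text
2.45 [0.5898 0.1101 0.2607] [-1.7983e+02  1.7000e-01  3.3460e+01] q [ 0.18  0.55 -0.69  1.63  0.37  1.11 -0.02] F [-0.5 -0.8  0.1] M [-0.05  0.02 -0.  ] w 0.0856
[-3.2, 2.7, 13.6, -0.1, 0.1, 0.5],
[-3.2, 2.7, 13.6, -0.1, 0.1, 0.5],
[-3.2, 2.7, 13.6, -0.1, 0.1, 0.5],
```

Request:
arm_command:
  targets:
    - [-6, 5, 10, 0, 0, 1]
    - [-4, 3, 10, 0, 0, 0.5]
    - [0, 0, 10, 0, 0, 0]
    - [0, 0, 0, 0, 0, 0]
    - [0, 0, 0, 0, 0, 0]

```text
clock: 3.0
position: [0.583, 0.0905, 0.227]
tool_rot: [-3.141, 0.007, 0.546]
force: [0.3, 0.0, -0.3]
grip_width: 0.0856
```

```bash
python3 -c "
from h import *
st();plan([.586,.098,.176],32,6)
"
```

```text
3.0 [0.583  0.0905 0.227 ] [-179.95    0.42   31.26] q [ 0.2   0.56 -0.66  1.69  0.39  1.03 -0.05] F [ 0.3  0.  -0.3] M [0.03 0.01 0.01] w 0.0856
[1.1, -0.8, 8.5, -0.0, 0.1, -0.1],
[1.1, -0.8, 8.5, -0.0, 0.1, -0.1],
[1.1, -0.8, 8.5, -0.0, 0.1, -0.1],
[1.1, -0.8, 8.5, -0.0, 0.1, -0.1],
[1.1, -0.8, 8.5, -0.0, 0.1, -0.1],
[1.1, -0.8, 8.5, -0.0, 0.1, -0.1],
```

Request:
arm_command:
  targets:
    - [6, -4, 0, 0, 0, -0.5]
    - [0, 0, 0, 0, 0, 0]
    - [0, 0, 0, 0, 0, 0]

```text
clock: 3.3
position: [0.5866, 0.0977, 0.2277]
tool_rot: [-3.141, 0.006, 0.555]
force: [-0.6, 0.2, -0.2]
grip_width: 0.0855
```

```bash
python3 -c "
from h import *
st();plan([.586,.098,.176],32,1)
"
```

```text
3.3 [0.5866 0.0977 0.2277] [-179.97    0.37   31.8 ] q [ 0.19  0.57 -0.67  1.67  0.4   1.04 -0.05] F [-0.6  0.2 -0.2] M [-0.03  0.01  0.02] w 0.0855
[-0.0, -0.6, 51.7, -0.0, 0.4, -0.2],
```

Request:
arm_command:
  targets:
    - [0, 0, 12, 0, 0.1, 0]
    - [0, 0, 12, 0, 0.1, 0]
    - [0, 0, 12, 0, 0.1, 0]
    - [0, 0, 9, 0, 0.1, 0]
    - [0, 0, 4, 0, 0, 0]
    - [0, 0, 0, 0, 0, 0]

```text
clock: 3.9
position: [0.5858, 0.0977, 0.1733]
tool_rot: [-3.14, 0.0, 0.555]
force: [-0.4, 0.1, -0.2]
grip_width: 0.0853
```

```bash
python3 -c "
from h import *
st();plan([.586,.098,.176],32,1)
c,d,W,f,F=grab('side');save(c[150:290,260:400],'s2.png',4)
"
```

```text
3.9 [0.5858 0.0977 0.1733] [-179.93    0.     31.83] q [ 0.17  0.63 -0.64  1.73  0.45  0.93 -0.09] F [-0.4  0.1 -0.2] M [0.05 0.01 0.01] w 0.0853
[0.3, -0.2, -2.7, -0.1, 0.0, -0.2],
```

View pics/s2.png

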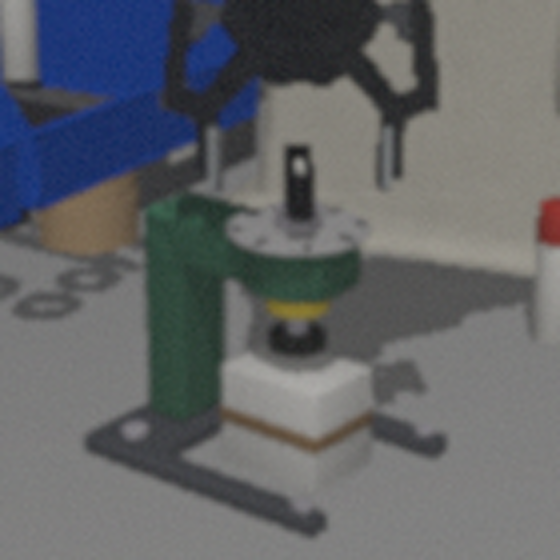

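The fingers straddle the bar (crop 300,180) evenly, with the tips above the dial. Closing now.

Request:
arm_command:
  targets:
    - [0, 0, -2, 0, 0, 0]
    - [0, 0, 0, 0, 0, 0]
    - [0, 0, 0, 0, 0, 0]
    - [0, 0, 0, 0, 0, 0]
    - [0, 0, 0, 0, 0, 0]
    - [0, 0, 0, 0, 0, 0]
    - [0, 0, 0, 0, 0, 0]
    - [0, 0, 0, 0, 0, 0]
  grip: 0
  grip_force: 50

```text
clock: 4.75
position: [0.5864, 0.0977, 0.1775]
tool_rot: [-3.142, -0.002, 0.555]
force: [-0.7, -0.1, 0.0]
grip_width: 0.0149
```

```bash
python3 -c "
from h import *
st()"
```

```text
4.75 [0.5864 0.0977 0.1775] [-1.800e+02 -9.000e-02  3.181e+01] q [ 0.17  0.63 -0.64  1.73  0.45  0.94 -0.09] F [-0.7 -0.1  0. ] M [-0.    0.09 -0.  ] w 0.0149
```

Request:
arm_command:
  targets:
    - [0, 0, 0, 0, 0, 4]
    - [0, 0, 0, 0, 0, 6]
    - [0, 0, 0, 0, 0, 6]
    - [0, 0, 0, 0, 0, 6]
    - [0, 0, 0, 0, 0, 6]
    - [0, 0, 0, 0, 0, 0]

```text
clock: 5.35
position: [0.5869, 0.0978, 0.1775]
tool_rot: [-3.14, -0.002, 0.049]
force: [-0.9, -0.5, 0.3]
grip_width: 0.0148
```

```bash
python3 -c "
from h import *
st()"
```

```text
5.35 [0.5869 0.0978 0.1775] [-1.7992e+02 -1.4000e-01  2.7800e+00] q [ 0.09  0.6  -0.51  1.73  0.36  0.9  -0.52] F [-0.9 -0.5  0.3] M [-0.16  0.03 -0.1 ] w 0.0148
```

Request:
arm_command:
  targets:
    - [0, 0, 0, 0, 0, 6]
    - [0, 0, 0, 0, 0, 6]
    - [0, 0, 0, 0, 0, 6]
    - [0, 0, 0, 0, 0, 6]
    - [0, 0, 0, 0, 0, 6]
    - [0, 0, 0, 0, 0, 6]
    - [0, 0, 0, 0, 0, 6]
    - [0, 0, 0, 0, 0, 6]

```text
clock: 6.15
position: [0.5877, 0.0975, 0.1775]
tool_rot: [-3.138, -0.002, -0.79]
force: [-0.3, -0.9, -1.2]
grip_width: 0.0155
```

Request:
arm_command:
  targets:
    - [0, 0, 0, 0, 0, 6]
    - [0, 0, 0, 0, 0, 6]
    - [0, 0, 0, 0, 0, 6]
    - [0, 0, 0, 0, 0, 6]
    - [0, 0, 0, 0, 0, 6]
    - [0, 0, 0, 0, 0, 6]
    - [0, 0, 0, 0, 0, 0]

```text
clock: 6.85
position: [0.588, 0.0969, 0.1775]
tool_rot: [-3.138, -0.001, -1.421]
force: [-0.1, -1.2, 2.2]
grip_width: 0.0149
```

```bash
python3 -c "
from h import *
st()"
```

```text
6.85 [0.588  0.0969 0.1775] [-1.7981e+02 -5.0000e-02 -8.1420e+01] q [-0.16  0.56 -0.14  1.74  0.1   0.84 -1.77] F [-0.1 -1.2  2.2] M [-0.28  0.1  -0.07] w 0.0149
```

Request:
arm_command:
  targets:
    - [0, 0, 0, 0, 0, 6]
    - [0, 0, 0, 0, 0, 6]
    - [0, 0, 0, 0, 0, 6]
    - [0, 0, 0, 0, 0, 6]
    - [0, 0, 0, 0, 0, 6]
    - [0, 0, 0, 0, 0, 0]
    - [0, 0, 0, 0, 0, 0]

```text
clock: 7.55
position: [0.588, 0.0963, 0.1775]
tool_rot: [-3.139, -0.001, -1.922]
force: [0.1, -1.8, 1.6]
grip_width: 0.0151
```

```bash
python3 -c "
from h import *
st()
c,d,W,f,F=grab('side');save(c[150:290,260:400],'s3.png',4)"
```

```text
7.55 [0.588  0.0963 0.1775] [-1.7985e+02 -4.0000e-02 -1.1014e+02] q [-0.25  0.56 -0.01  1.75  0.01  0.84 -2.19] F [ 0.1 -1.8  1.6] M [-0.33  0.09 -0.07] w 0.0151
```

View pics/s3.png

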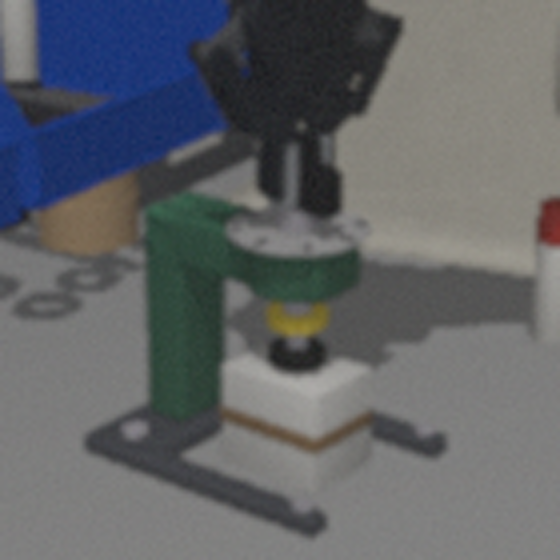

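The knob turned with the tool by 142°. The foot sank to just above the pack at crop (298,352). Next: release, lift, turn back 180° and regrip.

Request:
arm_command:
  targets:
    - [0, 0, 0, 0, 0, 0]
    - [0, 0, 0, 0, 0, 0]
    - [0, 0, 0, 0, 0, 0]
    - [0, 0, 0, 0, 0, 0]
    - [0, 0, -12, 0, 0, 0]
    - [0, 0, -14, 0, 0, 0]
    - [0, 0, -14, 0, 0, 0]
    - [0, 0, 0, 0, 0, 0]
  grip: 70

```text
clock: 8.4
position: [0.5881, 0.0967, 0.2216]
tool_rot: [-3.139, 0.001, -1.914]
force: [0.3, -0.4, -0.1]
grip_width: 0.0595
```

Request:
arm_command:
  targets:
    - [0, 0, 0, 0, 0, -8]
    - [0, 0, 0, 0, 0, -8]
    - [0, 0, 0, 0, 0, -8]
    - [0, 0, 0, 0, 0, -8]
    - [0, 0, 0, 0, 0, -8]
    - [0, 0, 0, 0, 0, -8]
    - [0, 0, 0, 0, 0, -8]
    - [0, 0, 0, 0, 0, -8]

```text
clock: 9.2
position: [0.5884, 0.0972, 0.2252]
tool_rot: [-3.137, -0.006, -0.755]
force: [-0.2, -0.1, 0.6]
grip_width: 0.0598
```

Request:
arm_command:
  targets:
    - [0, 0, 0, 0, 0, -8]
    - [0, 0, 0, 0, 0, -8]
    - [0, 0, 0, 0, 0, -8]
    - [0, 0, 0, 0, 0, -8]
    - [0, 0, 0, 0, 0, -8]
    - [0, 0, 0, 0, 0, -8]
    - [0, 0, 0, 0, 0, -8]
    - [0, 0, 0, 0, 0, -8]

```text
clock: 10.0
position: [0.5885, 0.0965, 0.2275]
tool_rot: [3.136, -0.008, 0.41]
force: [0.3, -0.2, 0.4]
grip_width: 0.0598
```

Request:
arm_command:
  targets:
    - [0, 0, 0, 0, 0, -8]
    - [0, 0, 0, 0, 0, -8]
    - [0, 0, 0, 0, 0, -8]
    - [0, 0, 0, 0, 0, -8]
    - [0, 0, 0, 0, 0, -8]
    - [0, 0, 0, 0, 0, -4]
    - [0, 0, 0, 0, 0, 0]
    - [0, 0, 0, 0, 0, 0]

```text
clock: 10.8
position: [0.5887, 0.0951, 0.2292]
tool_rot: [3.13, -0.0, 1.212]
force: [-0.1, 0.6, -0.0]
grip_width: 0.0599
```

```bash
python3 -c "
from h import *
st();plan([.587,.098,.176],69.9,1)
c,d,W,f,F=grab('top')
w=W[130:250,350:470];cc=c[130:250,350:470]
m=(w[...,2]>.183)&(w[...,2]<.193);print(m.sum(),cv2.minAreaRect((w[m][:,:2]*1000).astype(np.float32)) if m.sum()>5 else 0)"
```

```text
10.8 [0.5887 0.0951 0.2292] [ 1.7931e+02 -1.0000e-02  6.9450e+01] q [ 0.26  0.59 -0.77  1.68  0.47  1.05  0.55] F [-0.1  0.6 -0. ] M [0.01 0.02 0.06] w 0.0599
[2.1, -3.3, 53.2, 0.7, -0.0, -0.4],
133 ((572.0328369140625, 103.28936767578125), (15.756778717041016, 27.59025001525879), 69.45526123046875)
```

Request:
arm_command:
  targets:
    - [2, -3, 5, 0.7, 0, -0.3]
    - [0, 0, 12, 0, 0, 0]
    - [0, 0, 12, 0, 0, 0]
    - [0, 0, 10, 0, 0, 0]
    - [0, 0, 7, 0, 0, 0]
    - [0, 0, 3, 0, 0, 0]
    - [0, 0, 0, 0, 0, 0]

```text
clock: 11.55
position: [0.5857, 0.0984, 0.1746]
tool_rot: [-3.139, 0.001, 1.214]
force: [0.3, -0.4, -0.1]
grip_width: 0.0599
```

```bash
python3 -c "
from h import *
st();plan([.5865,.098,.176],69.9,1)"
```

```text
11.55 [0.5857 0.0984 0.1746] [-1.7985e+02  7.0000e-02  6.9590e+01] q [ 0.23  0.66 -0.73  1.72  0.52  0.97  0.51] F [ 0.3 -0.4 -0.1] M [-0.03  0.02 -0.02] w 0.0599
[-0.1, 0.9, -1.4, -0.2, 0.1, -0.3],
```

Request:
arm_command:
  targets:
    - [0, 0, -1, 0, 0, 0]
    - [0, 0, 0, 0, 0, 0]
    - [0, 0, 0, 0, 0, 0]
    - [0, 0, 0, 0, 0, 0]
    - [0, 0, 0, 0, 0, 0]
    - [0, 0, 0, 0, 0, 0]
    - [0, 0, 0, 0, 0, 0]
  grip: 0

```text
clock: 12.25
position: [0.5858, 0.0972, 0.1775]
tool_rot: [-3.141, 0.003, 1.213]
force: [0.1, -0.4, -4.3]
grip_width: 0.0148
```

Request:
arm_command:
  targets:
    - [0, 0, 0, 0, 0, 4]
    - [0, 0, 0, 0, 0, 6]
    - [0, 0, 0, 0, 0, 6]
    - [0, 0, 0, 0, 0, 6]
    - [0, 0, 0, 0, 0, 6]
    - [0, 0, 0, 0, 0, 6]
    - [0, 0, 0, 0, 0, 6]
    - [0, 0, 0, 0, 0, 6]

```text
clock: 13.05
position: [0.5865, 0.0978, 0.1774]
tool_rot: [3.141, 0.001, 0.382]
force: [0.5, -0.5, -5.1]
grip_width: 0.0152
```

Request:
arm_command:
  targets:
    - [0, 0, 0, 0, 0, 6]
    - [0, 0, 0, 0, 0, 6]
    - [0, 0, 0, 0, 0, 6]
    - [0, 0, 0, 0, 0, 6]
    - [0, 0, 0, 0, 0, 6]
    - [0, 0, 0, 0, 0, 6]
    - [0, 0, 0, 0, 0, 6]
    - [0, 0, 0, 0, 0, 0]

```text
clock: 13.85
position: [0.5874, 0.0979, 0.1774]
tool_rot: [3.141, -0.001, -0.383]
force: [0.1, -2.2, -4.2]
grip_width: 0.0152
```

```bash
python3 -c "
from h import *
st()
c,d,W,f,F=grab('side');save(c[150:290,260:400],'s4.png',4)"
```

```text
13.85 [0.5874 0.0979 0.1774] [ 1.7996e+02 -8.0000e-02 -2.1940e+01] q [-0.03  0.57 -0.34  1.73  0.24  0.87 -0.86] F [ 0.1 -2.2 -4.2] M [-0.33 -0.01 -0.05] w 0.0152
```

View pics/s4.png

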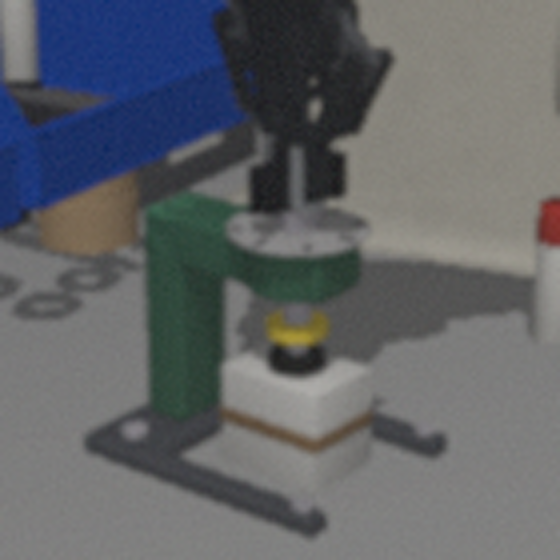

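The foot (crop 298,357) is about to touch, with 233° turned. I'll check this numerically across the saved frames.

```bash
cat > m.py <<'E'
from h import *
import sys
def meas(c):
    c=c.astype(int)
    a=c[215:250,330:340]  # axis columns
    y=(a[...,0]>a[...,2]*1.8)&(a[...,0]>70)&(a[...,0]>a[...,1])
    k=a.sum(-1).mean(1)
    r=np.where(y.mean(1)>.4)[0]+215
    lo=np.where(k<260)[0]+215
    return (r.min(),r.max()) if len(r) else None, k.round().astype(int)[5:]
if __name__=='__main__':
    for n in('s2','s3','s4'):
        im=cv2.resize(cv2.imread(f'pics/{n}.png')[:,:,::-1],(140,140),interpolation=cv2.INTER_AREA)
        full=np.zeros((480,640,3),np.uint8);full[150:290,260:400]=im
        print(n,*meas(full))
E
python3 m.py
```

```text
s2 (np.int64(226), np.int64(228)) [183 190 189 187 192 222 272 295 298 281 253 226 201 167 130 115 116 128
 181 252 293 315 368 444 486 495 498 490 478 465]
s3 (np.int64(229), np.int64(232)) [183 188 190 187 187 217 263 280 277 274 285 303 308 294 255 224 201 160
 125 119 116 133 217 348 454 496 500 492 478 467]
s4 (np.int64(231), np.int64(235)) [182 187 189 188 190 217 259 282 284 281 275 270 286 327 343 317 260 208
 167 131 114 115 148 255 392 479 500 495 479 465]
```

```bash
cat > m2.py <<'E'
from m import *
def avg(n=8):
    C=[];Z=[]
    for i in range(n):
        c,d,W,f,F=grab('side'); C.append(c.astype(float)); Z.append(W[...,2])
    return np.mean(C,0),np.nanmedian(Z,0)
if __name__=='__main__':
    C,Z=avg(); np.savez(sys.argv[1],C=C,Z=Z)
    S=np.load('side0.npz')
    print('row | first pic rgb z | now rgb z')
    for v in range(222,250): print(v,S['c'][v,332:337].mean(0).round().astype(int),np.nanmedian(S['W'][v,332:337,2]).round(4),'|',C[v,332:337].mean(0).round().astype(int),np.nanmedian(Z[v,332:337]).round(4))
    cr=C[205:265,300:370].clip(0,255).astype(np.uint8); save(cr,sys.argv[1]+'.png',8)
    m=(Z[230:270,315:350]>.05)&(C[230:270,315:350].min(-1)>135)&(Z[230:270,315:350]<.08);z=Z[230:270,315:350][m]
    print('packtop',np.percentile(z,[50,75,90,97]).round(4)); st()
E
python3 m2.py a5
```

```text
row | first pic rgb z | now rgb z
222 [49 73 61] 0.1218 | [51 76 63] 0.1222
223 [48 73 61] 0.1198 | [50 75 62] 0.1198
224 [53 74 61] 0.1173 | [53 75 63] 0.1174
225 [80 83 55] 0.1149 | [69 81 75] 0.115
226 [114 104  48] 0.1071 | [93 93 95] 0.1038
227 [130 116  48] 0.1055 | [100  98 102] 0.1014
228 [129 115  53] 0.1036 | [100  99 103] 0.0991
229 [118 108  70] 0.1008 | [100  98 102] 0.0961
230 [101  98  90] 0.0925 | [102  98  93] 0.094
231 [92 91 96] 0.0913 | [108  99  67] 0.0922
232 [87 85 89] 0.0888 | [126 113  50] 0.0919
233 [70 69 71] 0.0865 | [153 136  52] 0.091
234 [49 47 48] 0.0858 | [164 146  57] 0.0883
235 [39 39 39] 0.0858 | [152 136  65] 0.086
236 [41 41 40] 0.0828 | [120 111  82] 0.0783
237 [38 38 37] 0.081 | [92 90 88] 0.0759
238 [53 53 53] 0.0779 | [71 70 73] 0.0735
239 [79 79 77] 0.0631 | [49 49 49] 0.0732
240 [96 95 93] 0.0629 | [39 39 39] 0.0728
241 [103 102 101] 0.0632 | [38 38 38] 0.0712
242 [117 115 114] 0.0634 | [41 42 41] 0.0685
243 [144 143 141] 0.0631 | [72 72 71] 0.0661
244 [156 156 153] 0.0629 | [122 121 119] 0.0635
245 [162 160 157] 0.063 | [158 158 154] 0.0631
246 [163 163 159] 0.0631 | [170 169 165] 0.0629
247 [162 161 157] 0.0628 | [167 165 162] 0.0627
248 [154 154 151] 0.0611 | [161 160 157] 0.0608
249 [151 150 148] 0.0579 | [156 155 152] 0.0585
packtop [0.0616 0.063  0.0633 0.0635]
14.3 [0.5874 0.0979 0.1774] [ 1.7999e+02 -7.0000e-02 -2.1780e+01] q [-0.03  0.57 -0.34  1.73  0.24  0.87 -0.86] F [ 1.2 -1.3 -3.9] M [-0.23  0.01  0.11] w 0.0152
```

View pics/a5.png

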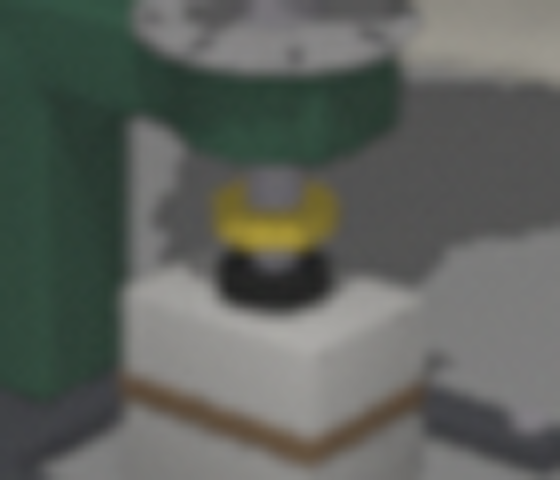

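The contact shadow under the foot (275,300) is gone. Foot travel is about 12.5 mm against 15.6 mm of screw travel, so the foot may already be about 3 mm in, which would mean the knob did not start exactly at 0. I'll turn 30° more and see whether the foot moves at all.

Request:
arm_command:
  targets:
    - [0, 0, 0, 0, 0, 6]
    - [0, 0, 0, 0, 0, 6]
    - [0, 0, 0, 0, 0, 6]
    - [0, 0, 0, 0, 0, 6]
    - [0, 0, 0, 0, 0, 6]
    - [0, 0, 0, 0, 0, 0]
    - [0, 0, 0, 0, 0, 0]

```text
clock: 15.0
position: [0.5879, 0.0975, 0.1774]
tool_rot: [-3.14, -0.002, -0.917]
force: [0.4, -1.1, -3.1]
grip_width: 0.0152
```

```bash
python3 m2.py a6 | cut -d'|' -f2 ; python3 - <<'E'
import numpy as np
from scipy.ndimage import shift
from scipy.optimize import minimize_scalar as ms
S=np.load('side0.npz')
P={'0':S['c'].astype(float)}
for n in('a5','a6'):P[n]=np.load(f'{n}.npz')['C']
for n,p in P.items():
    g=p[:,332:337].mean((1,2)); v=np.arange(480)
    # subpixel rows where grey falls to 60 above the foot, collar lower edge (R-B falling to 40)
    rb=(p[:,332:337,0]-p[:,332:337,2]).mean(1)
    up=[r+(g[r]-60)/(g[r]-g[r+1]) for r in range(228,245) if g[r]>60>=g[r+1]]
    dn=[r+(60-g[r])/(g[r+1]-g[r]) for r in range(233,248) if g[r]<60<=g[r+1]]
    co=[r+(rb[r]-40)/(rb[r]-rb[r+1]) for r in range(224,245) if rb[r]>40>=rb[r+1]]
    print(n,'foot upper',np.round(up,2),'foot lower',np.round(dn,2),'collar low',np.round(co,2))
E
```

```text
first pic rgb z 
 [51 76 62] 0.1219
 [50 76 62] 0.1199
 [53 75 63] 0.1174
 [70 80 75] 0.1149
 [92 93 95] 0.1039
 [100  98 102] 0.1014
 [100  98 102] 0.099
 [ 99  98 102] 0.0965
 [ 99  97 101] 0.0939
 [102  98  91] 0.0915
 [114 104  67] 0.0902
 [137 122  52] 0.0899
 [158 140  53] 0.0883
 [164 146  58] 0.0859
 [152 137  71] 0.0838
 [115 107  84] 0.0758
 [73 71 72] 0.0732
 [47 47 49] 0.0731
 [40 40 40] 0.0732
 [37 37 37] 0.0712
 [42 42 41] 0.0687
 [72 72 70] 0.066
 [121 121 118] 0.063
 [157 157 154] 0.0631
 [168 168 164] 0.0631
 [166 164 162] 0.0627
 [160 159 156] 0.0607
 [155 155 152] 0.0581
packtop [0.0618 0.063  0.0632 0.0634]
15.4 [0.5879 0.0975 0.1774] [-1.7993e+02 -8.0000e-02 -5.2720e+01] q [-0.12  0.56 -0.21  1.74  0.15  0.85 -1.31] F [ 1.1 -1.9 -4.7] M [-0.33 -0.08  0.12] w 0.0151
0 foot upper [233.45] foot lower [238.28] collar low [229.21]
a5 foot upper [238.5] foot lower [242.62] collar low [235.95]
a6 foot upper [238.5] foot lower [242.62] collar low [236.83]
```

The foot edge stayed at row 238.50 while the collar sank 0.88 rows, so the foot was already on the pack. The compression estimates range from 4.4 to 6.0 mm, with a mean of about 5.3. I'll add a small 8°, then release and retreat.

Request:
arm_command:
  targets:
    - [0, 0, 0, 0, 0, 4]
    - [0, 0, 0, 0, 0, 4]
    - [0, 0, 0, 0, 0, 0]
    - [0, 0, 0, 0, 0, 0]

```text
clock: 15.8
position: [0.588, 0.0973, 0.1775]
tool_rot: [-3.14, -0.001, -1.061]
force: [0.5, -2.3, -3.4]
grip_width: 0.015
```

Request:
arm_command:
  targets:
    - [0, 0, 0, 0, 0, 0]
    - [0, 0, 0, 0, 0, 0]
    - [0, 0, 0, 0, 0, 0]
    - [0, 0, 0, 0, 0, 0]
    - [0, 0, -12, 0, 0, 0]
    - [0, 0, -20, 0, 0, 0]
    - [0, 0, -30, 0, 0, 0]
    - [0, 0, 0, 0, 0, 0]
  grip: 70

```text
clock: 16.6
position: [0.5881, 0.0984, 0.2446]
tool_rot: [-3.138, -0.0, -1.055]
force: [0.9, -0.1, -0.0]
grip_width: 0.0596
```

```bash
python3 m2.py a7 | tail -19|cut -d'|' -f2; python3 - <<'E'
from h import *
p=np.load('a7.npz')['C'];g=p[:,332:337].mean((1,2));rb=(p[:,332:337,0]-p[:,332:337,2]).mean(1)
print([r+(g[r]-60)/(g[r]-g[r+1]) for r in range(228,245) if g[r]>60>=g[r+1]],[r+(rb[r]-40)/(rb[r]-rb[r+1]) for r in range(224,245) if rb[r]>40>=rb[r+1]])
S=np.load('side0.npz')['c'].astype(float)
for b in((285,365,200,262),(305,368,280,337),(240,275,315,355)):
    print('pack diff',abs(p-S)[b[0]:b[1],b[2]:b[3]].mean())
save(p[180:380,180:420].clip(0,255).astype(np.uint8),'end.png',3)
E
```

```text
[130 117  53] 0.0893
 [158 142  53] 0.0887
 [165 148  57] 0.086
 [151 136  64] 0.0836
 [116 106  74] 0.0761
 [75 72 67] 0.0731
 [48 48 49] 0.0729
 [39 40 39] 0.0729
 [38 38 38] 0.0709
 [42 42 41] 0.0684
 [72 72 70] 0.0664
 [120 120 117] 0.0633
 [157 156 153] 0.0631
 [168 167 163] 0.0634
 [165 164 161] 0.0626
 [159 158 155] 0.0612
 [155 154 152] 0.0584
packtop [0.0617 0.0631 0.0633 0.0635]
17.0 [0.5864 0.098  0.2397] [ 1.7984e+02  9.0000e-02 -6.0460e+01] q [-0.14  0.49 -0.18  1.68  0.1   0.98 -1.41] F [ 0.4 -0.4  0.4] M [ 0.02  0.05 -0.02] w 0.0596
[np.float64(238.4914004914005)] [np.float64(237.05278592375367)]
pack diff 3.029015456989247
pack diff 3.2449874686716793
pack diff 5.300238095238095
```

View pics/end.png

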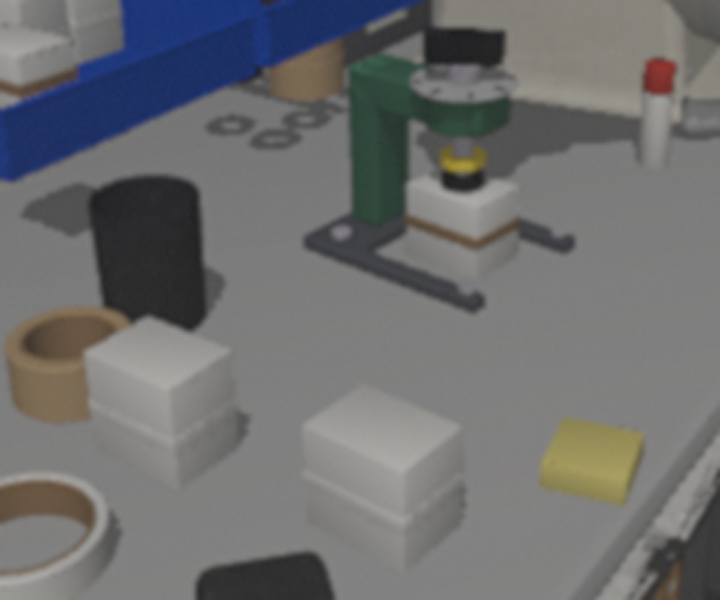

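The foot is pressed on the banded pack (crop 463,180), the fingers are clear of the knob, and all the packs stand unmoved. Handing in.

```bash
python3 -c "
from workcell import bot
print(bot.job_done())"
```

```text
the job is handed in; nothing more can be done
None
```

I turned the knob clockwise about 272° in two grips, released it, lifted clear and handed the job in at about 17 s. I estimate the foot is pushed up 5–6.5 mm, against an aim of 6 mm and an accepted range of 3.5–8.5 mm. No verdict was reported.

- **Pack in the press:** it is the banded one. Its measured top is at 62–63 mm, which fits the stated 62 mm.
- **Contact:** during a 30° turn near the end, the foot's edge stayed at image row 238.50 while the yellow collar kept sinking, so the foot was on the pack. It stayed at 238.49 after release.
- **Packs:** in the last side view all three stand upright and look the same as in the first picture.
- **Disagreements:**
    - **Start position:** from the first picture I took the knob to be at its raised stop, with first touch expected at about 240°. The foot was already on the pack when I checked at 233°. I put first touch at about 180–190° and stopped by the measured foot and collar positions instead.
    - **Push-up:** before the last 8° turn, the different measurements of the push-up gave 4.4 to 6.0 mm. The 8° added about 0.5 mm.

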